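# Slide a craft panel out of the scoring bed and lay it on the gluing stand

## Task

Push the lilac panel along the scoring bed and out past its open end until about a third of it (50 mm) hangs over the edge, still lying flat. Pinch the overhang by the panel's two long sides, lift it out and lower it flat onto the narrow gluing stand, centred and in line so that all four edges hang free, letting go only once it rests there. Do not let the panel fall to the table, and leave the punches, the cup and the tape where they are.

Things in the scene. Friction and masses are not known exactly. Their poses are not given: they have to be found in the camera images.
- panel: Lilac hardboard panel, three flowers on top, 140 long x 56 wide x 5 mm thick, about 35 g. Origin: centre of its underside; x along its length (either way round is the same), z up. Starts flat in the bed's channel, lengthwise, wholly inside. Slides with light friction, does not coast, and tips off the open end when 70 mm hang out.
- bed: Grey scoring bed, fixed, 84 mm wide. Origin on the table; x along its length, y across, z up. Flat floor 60 mm above the table from x = -100 mm (OPEN end) to +122 mm, where an orange bar closes it. Side rails and bar stand 8 mm above the floor. Channel 62 mm wide, so fingers cannot straddle the panel in it; at least 45 mm of floor is free behind the panel, for fingertips to push its end to -x.
- bed_exit (a point): Middle of the bed floor's edge at the open end, 60 mm above the table; axes as the bed's (x points into the bed). Beyond it is free air down to the table; the floor slab is 14 mm thick, and the 60 mm wide pedestal under it is set back 35 mm from this edge.
- stand: Narrow light-wood gluing stand, black rubber top, fixed. Origin on the table under its centre; x along its length, y across, z up. Its flat top is 100 long x 26 mm wide, 45 mm above the table; foot 130 x 34 x 6 mm high. The centred panel sticks out 20 mm at each end and 15 mm at each side, so fingers holding its long sides pass down beside the stand.
- punch: Black craft punch, 100 x 50 x 42 mm high, loose; leave it alone. Origin: centre of underside.
- border_punch: Grey border punch, 55 x 130 x 30 mm high, loose; leave it alone. Origin: centre of underside.
- cup: White paper cup, 80 mm across, 90 mm high, loose; leave it alone. Origin: centre of underside.
- tape: White ring of tape, 84 mm across, 20 mm high, lying flat, loose; leave it alone. Origin: centre of underside.

How it is judged:
On the way, in this order (a step that is already met when the one before it is completed fails the run):
1. the panel lies flat on the bed with at least 35 mm of it hanging out past the open end (x of panel in the frame of bed between -0.102 and -0.065 m and z of panel in the frame of bed between 0.057 and 0.064 m and angle between panel's own z axis and vertical below 0.06 rad), for 0.2 s.
2. the fingers hold the panel lifted at least 20 mm off the bed (z of panel in the frame of bed above 0.08 m and contact force between the fingers and panel above 0.5 N), for 0.2 s.
3. the panel is over the stand, within 8 mm of its top, still held (z of panel in the frame of stand below 0.053 m and horizontal distance between panel and stand below 0.03 m and contact force between the fingers and panel above 0.5 N), for 0.1 s.
At the end, for the whole second after the job is handed in: The panel lies flat and at rest on the gluing stand's top, its centre within 20 mm of the stand's centre lengthwise and 11 mm crosswise, in line with it (either way round) within 0.13 rad (x of panel in the frame of stand between -0.02 and 0.02 m and y of panel in the frame of stand between -0.011 and 0.011 m and z of panel in the frame of stand between 0.042 and 0.049 m and angle between the x axis of panel and the x axis of stand, either way round below 0.13 rad and angle between panel's own z axis and vertical below 0.06 rad and linear speed of panel below 0.01 m/s); the robot touches nothing.
It fails at once if the panel falls off: its middle is lower than 30 mm above the table (height (world z) of panel below 0.03 m).
It fails at once if the black punch is moved by more than 25 mm (distance of punch from where it was at the start of the episode above 0.025 m).
It fails at once if the grey border punch is moved by more than 25 mm (distance of border_punch from where it was at the start of the episode above 0.025 m).
It fails at once if the paper cup is moved by more than 25 mm (distance of cup from where it was at the start of the episode above 0.025 m).
It fails at once if the tape ring is moved by more than 25 mm (distance of tape from where it was at the start of the episode above 0.025 m).
It also fails if it takes over 61 s, if anything falls off the work surface, if the arm or the gripper's body presses on something with over 40 N, if the wrist force passes 120 N, or if a joint passes its speed limit or range.

## Robot

A 6-joint arm with a two-finger parallel gripper is mounted at the origin on the work surface. World frame = base frame: x ahead of the robot, y to its left, z up, the work surface at z = 0. Lengths are in m, angles in rad, forces in N, time in s.
With the tool pointing down it reaches from about 0.375 to 0.9 m from the base axis. Payload 3.1 kg.
Tool frame: the origin (TCP) lies at the very end of the fingers, on their centre line; the grasp point (between the pads) lies 19 mm behind it; y points along the fingers, z is the direction in which the jaws open and shut, and the axes are right-handed (so a half turn about y gives the same grasp; the last joint's range is limited). The gripper opens to 85 mm and grips with 20 to 120 N. Pads are 22 mm wide; open, the fingers measure 114 mm over their backs; the gripper's body (76 mm by 85 mm) begins 54 mm behind the grasp point. The pads swing forward as they close: fully open they stand 13 mm farther back than shut.
Start: joints at [1.071, 0.527, 1.433, -0, 1.181, -0.178], TCP at [0.197, 0.593, 0.207] pointing down, gripper open.
Joint ranges: [-3.08, 3.08], [-0.75, 2.2], [0.22, 2.44], [-1.43, 4.57], [0, 2.65], [-2.85, 2.85]. Speed limits (rad/s): [2.79, 2.79, 3.14, 3.14, 3.14, 3.14].

## Interface

Orientations are given as a unit quaternion [x, y, z, w].
In Python, from station import * gives the robot as it stands.
- The arm moves only by the tool servo_tool, never from a script. Its argument "increments" is a list of rows, each a list of 4 numbers: the shift along the tool's x, y, z in m, then the turn about the tool's y in rad. A call has 1 to 10 rows; each row shifts and turns the commanded pose from where the row before left it, along the tool's axes as they then stand; what a row does not reach is not made up. A row lasts 1/8 s, in which the tool goes at most 62.5 mm and 10.7 degrees, less where a joint would pass 70% of its speed; a pose out of reach is approached as far as the arm can. A call is refused whole if a number of a shift passes 0.0625 or a number of a turn 0.188, either way. A call with a gripper value outside its range is refused whole. "jaw" is the opening in per cent of the stroke, from 0 (shut) to 100 (fully open), set as the call begins (left out, the last holds). The fingers move at their own pace and stop on an object; "grip_force" is the grip in N (left out, the last holds). Time passes only in rows, so rows that do not move let the fingers close. It gives the time, the measured TCP pose, the force and the opening at its end, in the units of the state.
- get_obs(): the state, without advancing time (a new reading comes with each control period).
- camera(name): name is "scene" or "side" or "wrist"; returns the picture (420x560x3 uint8, red, green, blue); there is no depth.
- get_calibration(name): a dict with "mtx" (3x3 intrinsics, pixels), "D" ([k1, k2, p1, p2, k3] as OpenCV has them; the pictures are not rectified), "camera_from_world" (4x4, takes a point from world to camera coordinates). Camera axes: x right, y down, z forward; pixel columns grow to the right and rows downward; lengths in m; the calibration is good to about 2 mm. A picture is of the moment at which its call begins: read the wrist's pose just before it. get_calibration takes no time and is no camera call; for the wrist camera it gives the pose at the moment of the call.
- finish_job(): hands the job in, once; it reports no verdict.
Trained networks look in the newest picture that a camera, given by its name, has taken for a name from the list of things; names that differ only in an ending like _2 or _b are one class to them, and where a whole thing is asked for, a point or a joint stands for the part that bears it (a point fixed in the world has none). Each returns a list of dicts, best first, with "p" (0 to 1); they miss things now and then, are a little off and sometimes report something else, mostly with a low value. They report only what shows in the picture. A call takes as long as a camera call.
- look_for(camera, query): "pixel" ([column, row] in pixels, amid what is visible of it).
- cut_out(camera, query): "pixels" (420x560 bool, what is visible of it) and "pixel" ([column, row] in pixels, amid what is visible of it).
- spot_point(camera, query): "pixel" ([column, row] in pixels: a listed point, or the origin of a listed thing).
The state is a dict: "clock": time; "joints": joint angles; "qvel": joint speeds; "effort": joint torques, N m; "ee_pos": TCP position; "ee_rot": TCP orientation; "ft_force": force on the tool from outside, world axes, zero at the start; "moment": the same for the moment, N m; "opening": opening from 0.0 (shut) to 1.0 (fully open).
Only numpy, scipy, OpenCV 4.12 (cv2) and the standard library are available. Lean on these libraries where they do the work, as an engineer would, in place of code of your own. Each camera call takes 0.05 s, during which the arm holds its last target. There are 200 camera calls.

## Working session

There is one attempt and no reset: what is moved stays moved. The work goes in short steps, Python scripts to look and compute and a tool call to move; the robot and the scene stay as the last step left them, time stands still between calls to the robot, and variables do not carry over. Pictures are saved under pics/ and viewed, about 8 in all and at most 12, crops included, and the job is handed in when it is done.

Besides the shell and the picture viewer there is one more tool, called after "Emit:" as name(argument=value, ...), one argument or row to a line, values as JSON. servo_tool: Moves the arm, as the interface text tells. Its arguments: {"type":"object","properties":{"increments":{"type":"array"},"jaw":{"type":"number"},"grip_force":{"type":"number"}},"required":["increments"]}

```bash
mkdir -p pics; cat > h.py <<'E'
from station import *
import numpy as np, cv2
from scipy.spatial.transform import Rotation as R
def snap(n,f):
    im=camera(n); cv2.imwrite('pics/'+f+'.png',im[:,:,::-1]); return im
def ray(n,px,z,cal=None):
    c=cal or get_calibration(n); K=np.array(c['mtx']);T=np.array(c['camera_from_world'])
    p=np.array(px,float).reshape(-1,1,2)
    u=cv2.undistortPoints(p,K,np.array(c['D'],float))[:,0]
    d=np.c_[u,np.ones(len(u))]@T[:3,:3]; o=-T[:3,:3].T@T[:3,3]
    return o+d*((z-o[2])/d[:,2])[:,None]
def proj(n,P):
    c=get_calibration(n); T=np.array(c['camera_from_world'])
    return cv2.projectPoints(np.array(P,float).reshape(-1,3),cv2.Rodrigues(T[:3,:3])[0],T[:3,3],np.array(c['mtx']),np.array(c['D'],float))[0][:,0]
E
python3 - <<'E'
from h import *
np.set_printoptions(precision=4,suppress=True)
o=get_obs();print(o['clock'],o['ee_pos'],R.from_quat(o['ee_rot']).as_matrix())
a=[snap(n,n+'0') for n in('scene','side')]
cv2.imwrite('pics/both0.png',cv2.resize(np.vstack(a)[:,:,::-1],(560,840)))
for n in('scene','side'):
  for q,z in (('panel',.065),('bed_exit',.06),('bed',0),('stand',0),('punch',0),('border_punch',0),('cup',0),('tape',0)):
    for r in spot_point(n,q)[:1]: print(n,q,round(r['p'],2),r['pixel'],ray(n,r['pixel'],z)[0][:2])
print(get_obs()['clock'])
E
```

```text
0.0 [0.1967 0.5924 0.2057] [[ 0.949  -0.001   0.3153]
 [-0.3153 -0.0019  0.949 ]
 [-0.0004 -1.     -0.0021]]
scene panel 0.76 [289.0, 177.9] [0.5474 0.1577]
scene bed_exit 0.66 [256.7, 194.1] [0.53   0.0596]
scene bed 0.84 [289.3, 195.0] [0.534  0.1758]
scene stand 0.61 [154.0, 271.6] [ 0.4992 -0.2158]
scene punch 0.59 [322.7, 284.4] [ 0.7831 -0.0293]
scene border_punch 0.66 [244.4, 334.2] [ 0.7464 -0.2091]
scene cup 0.96 [363.5, 221.7] [0.7415 0.197 ]
scene tape 0.59 [369.3, 166.2] [0.6184 0.4409]
side panel 0.9 [215.7, 210.4] [0.5341 0.1629]
side bed_exit 0.67 [234.2, 233.4] [0.5264 0.0707]
side bed 0.96 [216.5, 225.9] [0.542  0.1809]
side stand 0.75 [297.3, 339.8] [ 0.4854 -0.211 ]
side punch 0.94 [345.0, 234.4] [ 0.7786 -0.0376]
side border_punch 0.74 [387.9, 282.1] [ 0.7436 -0.2127]
side cup 0.92 [272.0, 194.3] [0.7342 0.204 ]
side tape 0.95 [198.0, 172.1] [0.6268 0.4214]
0.9
```

View pics/scene0.png

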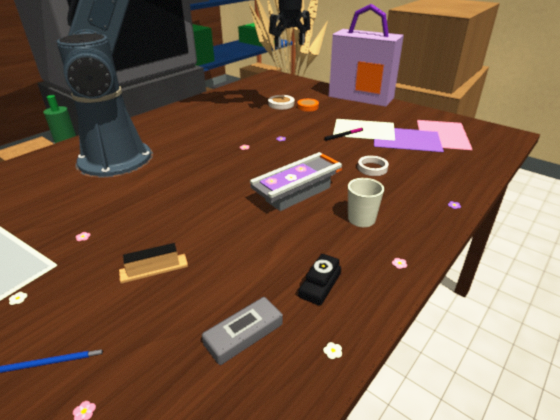

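View pics/side0.png

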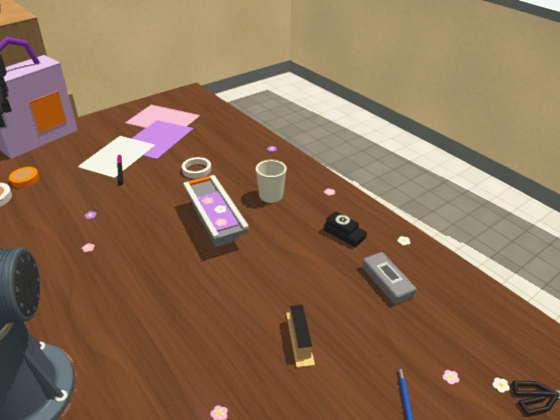

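Emit:
servo_tool(
  increments=[
    [0.047,-0.012,-0.032,0],
    [0.047,-0.012,-0.032,0],
    [0.047,-0.012,-0.032,0],
    [0.047,-0.012,-0.032,0],
    [0.047,-0.012,-0.032,0],
    [0.047,-0.012,-0.032,0],
    [0.047,-0.012,-0.032,0],
    [0.047,0,-0.032,0],
    [0.047,0,-0.032,0],
    [0.047,0,-0.032,0],
  ],
)

```text
clock: 2.15
ee_pos: [0.5432, 0.1396, 0.291]
ee_rot: [-0.698, 0.113, -0.113, 0.698]
ft_force: [0.5, -0.5, 0.8]
opening: 1.003
```

Emit:
servo_tool(
  increments=[
    [0,0,0,0.17],
    [0,0,0,0.17],
    [0,0,0,0.17],
    [0,0,0,0.17],
    [0,0,0,0.17],
    [0,0,0,0.17],
    [0,0,0,0.17],
    [0,0,0,0.17],
    [0,0,0,0],
  ],
  jaw=0,
)

```text
clock: 3.28
ee_pos: [0.5421, 0.1412, 0.2908]
ee_rot: [0.472, -0.526, 0.526, -0.472]
ft_force: [-0.8, -0.6, -0.3]
opening: 0.001
```

```bash
python3 - <<'E'
from h import *
np.set_printoptions(precision=4,suppress=True)
o=get_obs();print(o['clock'],o['ee_pos'],o['opening'],R.from_quat(o['ee_rot']).as_matrix())
T=np.array(get_calibration('wrist')['camera_from_world']);print('cam',-T[:3,:3].T@T[:3,3],T[2,:3])
n='wrist';snap(n,'w1')
for q,z in (('panel',.065),('bed',.068),('stand',.045)):
  for r in cut_out(n,q)[:1]:
    c=max(cv2.findContours(r['pixels'].astype(np.uint8),0,1)[0],key=cv2.contourArea).reshape(-1,2)
    rc=cv2.minAreaRect((ray(n,c,z)[:,:2]*1000).astype(np.float32));print(q,r['p'],rc,cv2.boxPoints(rc))
for q,z in (('panel',.06),('bed_exit',.06),('stand',.0)):
    for r in spot_point(n,q)[:1]: print(n,q,round(r['p'],2),r['pixel'],ray(n,r['pixel'],z)[0][:2])
E
```

```text
3.275 [0.5421 0.1412 0.2908] 0.0006312472589947609 [[-0.1078  0.      0.9942]
 [-0.9942 -0.     -0.1078]
 [ 0.     -1.      0.    ]]
cam [0.5514 0.2257 0.4577] [-0.035  -0.3247 -0.9452]
panel 0.9 ((539.6173095703125, 165.0042724609375), (140.9943389892578, 57.11463928222656), 78.53598022460938) [[497.6182 101.5894]
 [553.5934  90.2377]
 [581.6164 228.4192]
 [525.6412 239.7708]]
bed 0.67 ((546.335693359375, 191.12237548828125), (230.3284149169922, 86.18726348876953), 78.64213562011719) [[481.406   86.7002]
 [565.9054  69.7268]
 [611.2654 295.5445]
 [526.766  312.5179]]
stand 0.63 ((508.5124206542969, -181.3282928466797), (75.72984313964844, 20.671764373779297), 79.31208038330078) [[ 491.3334 -216.6194]
 [ 511.6466 -220.4532]
 [ 525.6914 -146.0371]
 [ 505.3782 -142.2034]]
wrist panel 0.85 [278.1, 149.7] [0.5376 0.1669]
wrist bed_exit 0.86 [275.3, 219.2] [0.5243 0.0812]
wrist stand 0.82 [275.9, 368.4] [ 0.4895 -0.2104]
```

View pics/w1.png

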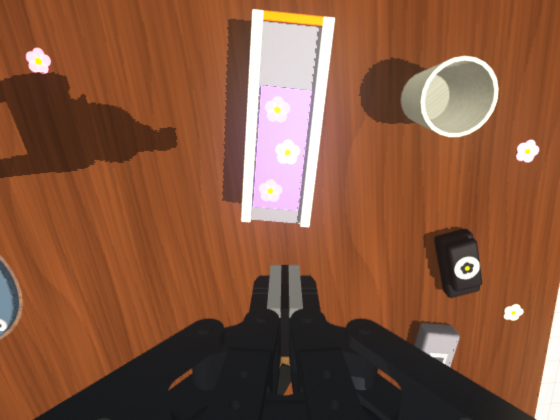

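Emit:
servo_tool(
  increments=[
    [0,0,0,0.091],
    [-0.04,0,-0.002,0],
    [-0.04,0,-0.002,0],
    [-0.039,0,-0.002,0],
    [0,0.05,0,0],
    [0,0.05,0,0],
    [0,0.05,0,0],
    [0,0.045,0,0],
    [0,0,0,0],
  ],
)

```text
clock: 4.75
ee_pos: [0.5569, 0.2582, 0.0921]
ee_rot: [-0.45, 0.549, -0.546, 0.444]
ft_force: [-0.6, 0.1, 0.1]
opening: 0.002
```

```bash
python3 - <<'E'
from h import *
np.set_printoptions(precision=4,suppress=True)
o=get_obs();p=np.array(o['ee_pos']);print(o['clock'],p,R.from_quat(o['ee_rot']).as_matrix())
snap('wrist','w2')
u=np.array([.1977,.9803]);e=np.array([.5243,.0795]);d=p[:2]-e
print('bed x',d@u-.1,'y',d@[-u[1],u[0]])
E
```

```text
4.75 [0.5569 0.2582 0.0921] [[-0.1992 -0.0088  0.9799]
 [-0.9799 -0.0023 -0.1993]
 [ 0.004  -1.     -0.0082]]
bed x 0.08160906258611914 y 0.003349822823788003
```

View pics/w2.png

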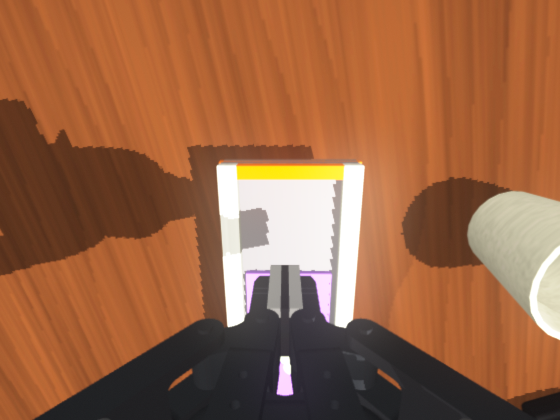

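```bash
python3 - <<'E'
from h import *
np.set_printoptions(precision=4,suppress=True)
p=np.array(get_obs()['ee_pos']);u=np.array([.1977,.9803]);v=np.array([-u[1],u[0]]);e=np.array([.5243,.0795])
for px,z in (([247,272],.065),([331,272],.065),([238,180],.068),([343,180],.068),([285,266],p[2]),([220,165],.068),([362,165],.068)):
  d=ray('wrist',px,z)[0][:2]-e;print(px,d@u-.1,d@v)
print(proj('wrist',p))
E
```

```text
[247, 272] 0.0582578585694776 0.025677745333895045
[331, 272] 0.05831829602767505 -0.029377196424299645
[238, 180] 0.12079001123640354 0.02832490143112862
[343, 180] 0.12080500492589749 -0.033236567211919824
[285, 266] 0.07860083914153951 0.0007156838538994822
[220, 165] 0.129681086699762 0.03834106487118304
[362, 165] 0.12969150614345662 -0.04371905922814702
[[284.1178 259.3205]]
```

Emit:
servo_tool(
  increments=[
    [0,0.01,0.006,0],
    [0,0.015,0,0],
    [0,0.005,0,0],
    [0,0,0,0],
    [0.005,0,0,0],
  ],
)

```text
clock: 5.42
ee_pos: [0.5652, 0.2531, 0.0661]
ee_rot: [0.447, -0.547, 0.548, -0.448]
ft_force: [0.0, 0.1, 0.9]
opening: -0.002
```

Emit:
servo_tool(
  increments=[
    [0.008,0,0,0],
    [0.008,0,0,0],
    [0.008,0,0,0],
    [0.008,0,0,0],
    [0.008,0,0,0],
    [0.008,0,0,0],
    [0,0,0,0],
  ],
)

```text
clock: 6.3
ee_pos: [0.5552, 0.2053, 0.0657]
ee_rot: [-0.447, 0.548, -0.548, 0.447]
ft_force: [-0.0, -0.9, 0.6]
opening: -0.0
```

```bash
cat > m.py <<'E'
from h import *
np.set_printoptions(precision=4,suppress=True)
o=get_obs();p=np.array(o['ee_pos']);print(o['clock'],p,o['ft_force']);u=np.array([.1977,.9803]);v=np.array([-u[1],u[0]]);e=np.array([.5243,.0795])
d=p[:2]-e;print('tool bed',d@u-.1,d@v)
for n in('scene','side','wrist'):
  camera(n)
  for r in cut_out(n,'panel')[:1]:
    c=max(cv2.findContours(r['pixels'].astype(np.uint8),0,1)[0],key=cv2.contourArea).reshape(-1,2)
    w=ray(n,c,.065)[:,:2]; rc=cv2.minAreaRect((w*1000).astype(np.float32))
    q=(w-e); print(n,round(r['p'],2),rc,'bedx',(q@u).min()-.1,(q@u).max()-.1,'bedy',(q@v).min(),(q@v).max())
E
python3 m.py
```

```text
6.3 [0.5552 0.2053 0.0657] [-0.0221 -0.8941  0.639 ]
tool bed 0.02938897537617166 -0.0054083185553892126
side 0.8 ((536.6759033203125, 159.38063049316406), (148.05398559570312, 57.520442962646484), 77.50824737548828) bedx -0.09293584872609721 0.0547535126644316 bedy -0.025998878843666508 0.032587470960514064
wrist 0.78 ((547.0858154296875, 199.65728759765625), (72.8849868774414, 55.84371566772461), 78.44981384277344) bedx -0.014077284105793314 0.058693060636556216 bedy -0.026580056227035707 0.02942049317383658
```

Emit:
servo_tool(
  increments=[
    [0,-0.008,0,0],
    [-0.017,0,0,0],
    [-0.017,0,0,0],
    [-0.017,0,0,0],
    [0,0,0,0],
    [0,0.006,0,0],
    [0,0.0055,0,0],
    [0,0,0,0],
  ],
)

```text
clock: 7.6
ee_pos: [0.5649, 0.2552, 0.0613]
ee_rot: [-0.448, 0.548, -0.548, 0.446]
ft_force: [-0.9, -0.3, -0.5]
opening: -0.003
```

Emit:
servo_tool(
  increments=[
    [0.008,0,0,0],
    [0.008,0,0,0],
    [0.008,0,0,0],
    [0.008,0,0,0],
    [0.008,0,0,0],
    [0,0,0,0],
  ],
)

```text
clock: 8.35
ee_pos: [0.5574, 0.216, 0.0622]
ee_rot: [-0.447, 0.548, -0.548, 0.447]
ft_force: [-0.1, -0.4, 0.2]
opening: -0.0
```

```bash
python3 m.py
```

```text
8.35 [0.5574 0.216  0.0622] [-0.1445 -0.394   0.238 ]
tool bed 0.040343848196735754 -0.0054565954353657745
scene 0.91 ((542.2622680664062, 161.50038146972656), (146.2798614501953, 58.80632019042969), 78.17180633544922) bedx -0.089309358954972 0.0569490281992428 bedy -0.03069172287409482 0.028467215339250923
side 0.65 ((537.7100830078125, 159.92813110351562), (143.69857788085938, 56.47492980957031), 78.88995361328125) bedx -0.09027614536976254 0.05327097341643347 bedy -0.025293805050551687 0.031275431077325666
wrist 0.97 ((548.5403442382812, 206.59400939941406), (59.69157791137695, 55.74391555786133), 78.39049530029297) bedx -0.0003665587555339578 0.059276551710173986 bedy -0.02656717976375501 0.029329543171087408
```

```bash
python3 - <<'E'
from h import *
a=snap('wrist','w3');b=snap('side','s3')
cv2.imwrite('pics/c3.png',np.hstack([a[120:420,130:430],cv2.resize(b[150:270,150:290],(350,300),interpolation=2)])[:,:,::-1])
E
```

```text
(no output)
```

View pics/c3.png

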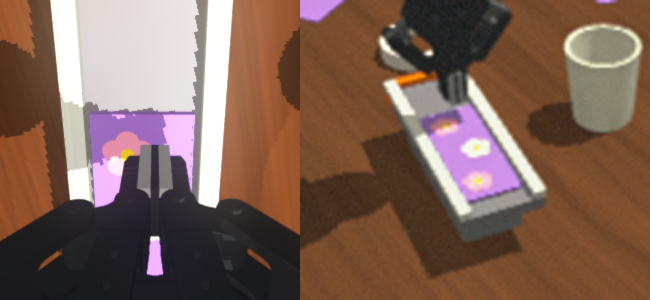

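Emit:
servo_tool(
  increments=[
    [0,-0.005,0,0],
    [-0.015,0,0,0],
    [-0.015,0,0,0],
    [-0.012,0,0,0],
    [0,0.005,0,0],
    [0,0.001,0,0],
    [0,0.001,0,0],
    [0,0,0,0],
  ],
)

```text
clock: 9.75
ee_pos: [0.5658, 0.2574, 0.0601]
ee_rot: [-0.447, 0.548, -0.548, 0.447]
ft_force: [0.2, 0.3, 0.5]
opening: 0.001
```

Emit:
servo_tool(
  increments=[
    [0,0.001,0,0],
    [0,0,0,0],
  ],
)

```text
clock: 10.0
ee_pos: [0.5659, 0.2577, 0.0592]
ee_rot: [-0.447, 0.548, -0.548, 0.447]
ft_force: [1.2, 0.3, 0.0]
opening: 0.001
```

Emit:
servo_tool(
  increments=[
    [0,0.001,0,0],
    [0,0,0,0],
  ],
)

```text
clock: 10.25
ee_pos: [0.5658, 0.2578, 0.0581]
ee_rot: [-0.447, 0.548, -0.548, 0.447]
ft_force: [0.1, -0.2, -0.8]
opening: 0.0
```

Emit:
servo_tool(
  increments=[
    [0,0.001,0,0],
    [0,0,0,0],
  ],
)

```text
clock: 10.5
ee_pos: [0.5658, 0.2578, 0.0571]
ee_rot: [-0.447, 0.548, -0.548, 0.447]
ft_force: [-0.1, 0.7, -0.5]
opening: 0.005
```

Emit:
servo_tool(
  increments=[
    [0,0.001,0,0],
    [0,0,0,0],
  ],
)

```text
clock: 10.75
ee_pos: [0.5658, 0.2578, 0.0561]
ee_rot: [-0.447, 0.548, -0.548, 0.447]
ft_force: [-0.2, -0.0, -0.7]
opening: 0.001
```

Emit:
servo_tool(
  increments=[
    [0,0.001,0,0],
    [0,0,0,0],
  ],
)

```text
clock: 11.0
ee_pos: [0.5659, 0.2578, 0.0551]
ee_rot: [-0.447, 0.548, -0.548, 0.447]
ft_force: [-0.1, -0.2, 0.6]
opening: -0.001
```

Emit:
servo_tool(
  increments=[
    [0,0.001,0,0],
    [0,0,0,0],
  ],
)

```text
clock: 11.25
ee_pos: [0.5658, 0.2578, 0.0541]
ee_rot: [-0.447, 0.548, -0.548, 0.447]
ft_force: [0.1, 0.5, 0.3]
opening: -0.0
```

Emit:
servo_tool(
  increments=[
    [0,0.001,0,0],
    [0,0,0,0],
  ],
)

```text
clock: 11.5
ee_pos: [0.5658, 0.2578, 0.0531]
ee_rot: [-0.447, 0.548, -0.548, 0.447]
ft_force: [0.4, -1.1, 1.1]
opening: 0.003
```

Emit:
servo_tool(
  increments=[
    [0,0.001,0,0],
    [0,0,0,0],
  ],
)

```text
clock: 11.75
ee_pos: [0.5658, 0.2578, 0.0521]
ee_rot: [-0.447, 0.548, -0.548, 0.447]
ft_force: [-0.0, -0.3, -0.1]
opening: 0.002
```

Emit:
servo_tool(
  increments=[
    [0,0.001,0,0],
    [0,0,0,0],
  ],
)

```text
clock: 12.0
ee_pos: [0.5658, 0.2578, 0.0511]
ee_rot: [-0.447, 0.548, -0.548, 0.447]
ft_force: [-0.1, -0.0, -0.8]
opening: -0.001
```

Emit:
servo_tool(
  increments=[
    [0,0.001,0,0],
    [0,0,0,0],
  ],
)

```text
clock: 12.25
ee_pos: [0.5659, 0.2578, 0.0501]
ee_rot: [-0.447, 0.548, -0.548, 0.447]
ft_force: [-0.5, 0.2, -1.1]
opening: -0.004
```

```bash
python3 - <<'E'
from h import *
a=snap('wrist','w4');b=snap('side','s4')
p=np.array(get_obs()['ee_pos']);print(proj('wrist',p),proj('side',p),proj('side',p+[0,0,.01]))
cv2.imwrite('pics/c4.png',np.hstack([a[120:420,130:430],cv2.resize(b[160:260,160:260],(400,300)[:1]+(300,),interpolation=2)])[:,:,::-1])
E
```

```text
[[284.20070402 259.365071  ]] [[207.34918537 192.05492394]] [[207.02815486 188.91421594]]
```

View pics/c4.png

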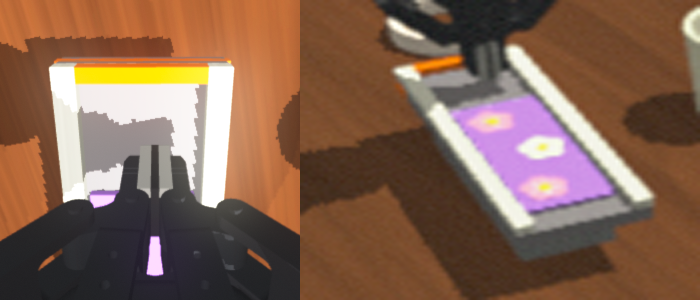

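Emit:
servo_tool(
  increments=[
    [0,0.001,0,0],
    [0,0.001,0,0],
    [0,0,0,0],
  ],
)

```text
clock: 12.72
ee_pos: [0.5658, 0.2578, 0.0481]
ee_rot: [-0.447, 0.548, -0.548, 0.447]
ft_force: [0.2, 0.1, 1.0]
opening: -0.001
```

Emit:
servo_tool(
  increments=[
    [0,0.001,0,0],
    [0,0,0,0],
  ],
)

```text
clock: 12.98
ee_pos: [0.5658, 0.2578, 0.0471]
ee_rot: [-0.447, 0.548, -0.548, 0.447]
ft_force: [0.0, -0.0, -0.5]
opening: -0.003
```

Emit:
servo_tool(
  increments=[
    [0,0.001,0,0],
    [0,0,0,0],
  ],
)

```text
clock: 13.22
ee_pos: [0.5659, 0.2578, 0.0461]
ee_rot: [-0.447, 0.548, -0.548, 0.447]
ft_force: [-0.3, -0.5, 0.5]
opening: -0.001
```

Emit:
servo_tool(
  increments=[
    [0,0.001,0,0],
    [0,0,0,0],
  ],
)

```text
clock: 13.48
ee_pos: [0.5658, 0.2578, 0.0451]
ee_rot: [-0.447, 0.548, -0.548, 0.447]
ft_force: [0.2, 0.7, -0.2]
opening: -0.002
```

Emit:
servo_tool(
  increments=[
    [0,0.001,0,0],
    [0,0,0,0],
  ],
)

```text
clock: 13.72
ee_pos: [0.5659, 0.2578, 0.0441]
ee_rot: [-0.447, 0.548, -0.548, 0.447]
ft_force: [-0.9, 0.5, -0.5]
opening: 0.002
```

Emit:
servo_tool(
  increments=[
    [0,0.001,0,0],
    [0,0,0,0],
  ],
)

```text
clock: 13.98
ee_pos: [0.5658, 0.2578, 0.0431]
ee_rot: [-0.447, 0.548, -0.548, 0.447]
ft_force: [0.3, 0.4, -0.2]
opening: 0.0
```

Emit:
servo_tool(
  increments=[
    [0,0.001,0,0],
    [0,0,0,0],
  ],
)

```text
clock: 14.22
ee_pos: [0.5658, 0.2578, 0.0421]
ee_rot: [-0.447, 0.548, -0.548, 0.447]
ft_force: [-0.2, -0.5, 0.3]
opening: 0.002
```

Emit:
servo_tool(
  increments=[
    [0,0.001,0,0],
    [0,0,0,0],
  ],
)

```text
clock: 14.48
ee_pos: [0.5658, 0.2578, 0.0411]
ee_rot: [-0.447, 0.548, -0.548, 0.447]
ft_force: [-0.1, -0.5, 1.0]
opening: -0.002
```

```bash
python3 - <<'E'
from h import *
p=np.array(get_obs()['ee_pos']);L=[]
for n,(x,y) in (('side',(165,140)),('scene',(270,110))):
  a=cv2.resize(camera(n)[y:y+80,x:x+80],(400,400),interpolation=cv2.INTER_NEAREST)
  for dz,c in((0,(255,0,0)),(.019,(0,255,0))):
    q=(proj(n,p+[0,0,dz])[0]-[x,y]+.5)*5;print(n,q); cv2.circle(a,tuple(int(t) for t in q),2,c,-1)
  L.append(a)
cv2.imwrite('pics/c5.png',np.hstack(L)[:,:,::-1])
E
```

```text
side [215.54158783 276.95993887]
side [212.50159036 247.25534491]
scene [244.63168554 316.44724738]
scene [246.24822411 284.7122144 ]
```

View pics/c5.png

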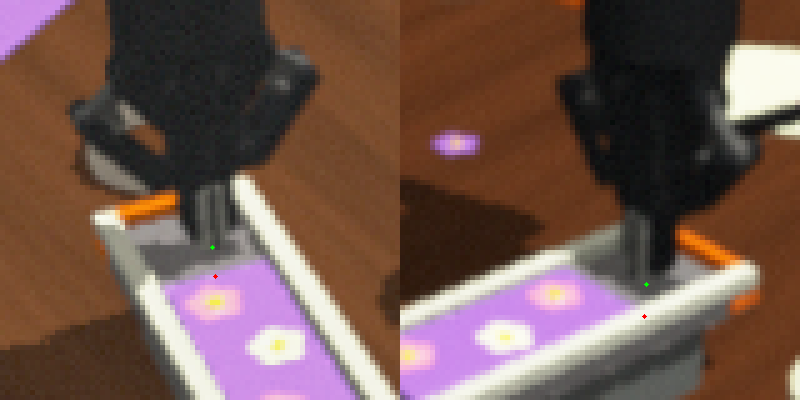

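Emit:
servo_tool(
  increments=[
    [0,0.001,0,0],
    [0,0,0,0],
  ],
)

```text
clock: 14.82
ee_pos: [0.5658, 0.2578, 0.0401]
ee_rot: [-0.447, 0.548, -0.548, 0.447]
ft_force: [0.1, -0.2, 0.2]
opening: -0.0
```

Emit:
servo_tool(
  increments=[
    [0,0.001,0,0],
    [0,0,0,0],
  ],
)

```text
clock: 15.08
ee_pos: [0.5658, 0.2578, 0.0391]
ee_rot: [-0.447, 0.548, -0.548, 0.447]
ft_force: [-0.3, 0.4, 0.1]
opening: 0.002
```

Emit:
servo_tool(
  increments=[
    [0,0.001,0,0],
    [0,0,0,0],
  ],
)

```text
clock: 15.32
ee_pos: [0.5658, 0.2578, 0.0381]
ee_rot: [-0.447, 0.548, -0.548, 0.447]
ft_force: [-0.1, 0.2, 0.1]
opening: 0.001
```

Emit:
servo_tool(
  increments=[
    [0,0.001,0,0],
    [0,0,0,0],
  ],
)

```text
clock: 15.58
ee_pos: [0.5658, 0.2578, 0.0371]
ee_rot: [-0.447, 0.548, -0.548, 0.447]
ft_force: [-0.4, -0.1, -0.3]
opening: 0.001
```

Emit:
servo_tool(
  increments=[
    [0,0.001,0,0],
    [0,0,0,0],
  ],
)

```text
clock: 15.82
ee_pos: [0.5658, 0.2578, 0.0361]
ee_rot: [-0.447, 0.548, -0.548, 0.447]
ft_force: [-0.2, -1.4, 0.7]
opening: 0.001
```

Emit:
servo_tool(
  increments=[
    [0,0.001,0,0],
    [0,0,0,0],
  ],
)

```text
clock: 16.08
ee_pos: [0.566, 0.2578, 0.0355]
ee_rot: [0.447, -0.548, 0.548, -0.447]
ft_force: [-1.0, -0.3, 2.3]
opening: 0.0
```

Emit:
servo_tool(
  increments=[
    [0,-0.002,0,0],
    [0.008,0,0,0],
    [0.008,0,0,0],
    [0.008,0,0,0],
    [0.008,0,0,0],
    [0.008,0,0,0],
    [0,0,0,0],
  ],
)

```text
clock: 16.95
ee_pos: [0.5578, 0.2179, 0.0372]
ee_rot: [-0.447, 0.548, -0.548, 0.447]
ft_force: [1.2, -0.1, 0.6]
opening: -0.004
```

```bash
python3 m.py
```

```text
16.95 [0.5578 0.2179 0.0372] [ 1.174  -0.1454  0.6332]
tool bed 0.04225496072824933 -0.005443009684260947
scene 0.81 ((537.3941650390625, 135.9547576904297), (144.28173828125, 60.369327545166016), 79.17316436767578) bedx -0.11406255609103924 0.02982782846333723 bedy -0.032528351698129614 0.02830528094095984
side 0.63 ((531.3973999023438, 133.94915771484375), (145.61447143554688, 57.9565544128418), 76.99620819091797) bedx -0.11741795579267922 0.02757035634432492 bedy -0.026124142580000034 0.03450315608730481
wrist 0.94 ((529.6765747070312, 208.50144958496094), (13.257828712463379, 17.646215438842773), 78.64189910888672) bedx 0.020890870709111872 0.03415684670966532 bedy 0.0114141254634632 0.02905753282399845
```

Emit:
servo_tool(
  increments=[
    [0.008,0,0,0],
    [0.008,0,0,0],
    [0.008,0,0,0],
    [0.008,0,0,0],
    [0.007,0,0,0],
    [0,0,0,0],
    [-0.01,0,0,0],
    [0,0,0,0],
  ],
)

```text
clock: 18.25
ee_pos: [0.5525, 0.1913, 0.0373]
ee_rot: [0.447, -0.547, 0.547, -0.448]
ft_force: [0.1, 0.2, 0.3]
opening: -0.001
```

```bash
python3 m.py
```

```text
18.25 [0.5525 0.1913 0.0373] [0.0784 0.249  0.2911]
tool bed 0.015153789239210139 -0.005582986070071954
scene 0.82 ((530.3256225585938, 98.03272247314453), (143.03163146972656, 59.694583892822266), 78.6161117553711) bedx -0.15215291524611724 -0.009122319340744658 bedy -0.032098238474680685 0.027608984825726175
side 0.66 ((522.5790405273438, 95.64532470703125), (144.14852905273438, 55.05980682373047), 75.86524200439453) bedx -0.15703012638089558 -0.01152344989445521 bedy -0.024058248587376516 0.03538635040332582
wrist 0.94 ((541.6130981445312, 137.80592346191406), (25.418703079223633, 8.026390075683594), 78.58036041259766) bedx -0.05213048602378469 -0.02670960736299019 bedy -0.00945477425505933 -0.001428116903753566
```

Emit:
servo_tool(
  increments=[
    [0,-0.04,0,0],
    [0,-0.04,0,0],
    [0,-0.04,0,0],
    [0.045,0,-0.001,0],
    [0.045,0,-0.001,0],
    [0.046,0,-0.001,0],
    [0,0,0,0],
    [0,0,0,0],
  ],
  jaw=100,
)

```text
clock: 19.55
ee_pos: [0.5222, 0.0577, 0.1573]
ee_rot: [-0.447, 0.548, -0.548, 0.447]
ft_force: [-0.1, 0.7, -0.6]
opening: 0.998
```

```bash
python3 m.py; python3 - <<'E'
from h import *
a=camera('wrist');b=camera('side')
for z in(.065,.0):
  p=np.array(get_obs()['ee_pos']);print(p)
cv2.imwrite('pics/c6.png',np.hstack([a[:, 130:430],cv2.resize(b[150:290,160:280],(360,420),interpolation=2)])[:,:,::-1])
E
```

```text
19.55 [0.5222 0.0577 0.1573] [-0.0597  0.7031 -0.5963]
tool bed -0.12182841844772713 -0.002233313524347237
scene 0.74 ((529.8861694335938, 98.29396057128906), (143.153076171875, 62.80088806152344), 77.28079223632812) bedx -0.15219658775836412 -0.008627814854429303 bedy -0.032528351698129614 0.03059214902290701
side 0.6 ((522.7069702148438, 95.57682800292969), (145.7607879638672, 58.440670013427734), 76.86814880371094) bedx -0.15798074708990845 -0.01152344989445521 bedy -0.02480865297289905 0.034850694928979055
wrist 0.74 ((525.8764038085938, 101.90287780761719), (141.496337890625, 57.27874755859375), 77.20035552978516) bedx -0.14824770542475418 -0.006609358150358596 bedy -0.02631357625659607 0.032207419810030995
[0.52209241 0.05817434 0.15714195]
[0.52209241 0.05817434 0.15714195]
```

View pics/c6.png

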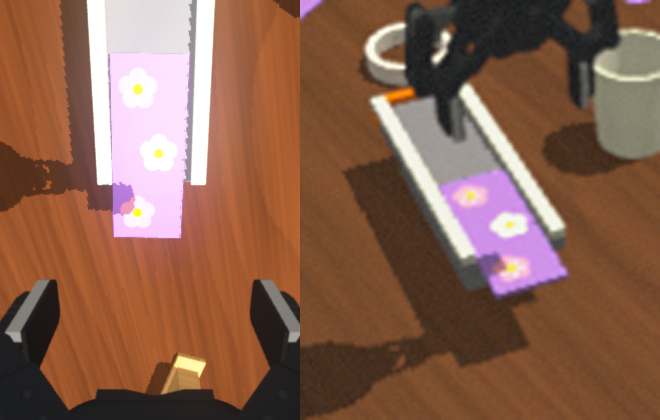

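Emit:
servo_tool(
  increments=[
    [0,0.03,-0.004,0],
    [0,0.03,0,0],
    [0,0.03,0,0],
    [0,0.03,0,0],
    [0,0.021,0,0],
    [0,0,0,0],
  ],
)

```text
clock: 20.7
ee_pos: [0.517, 0.0586, 0.0148]
ee_rot: [-0.448, 0.548, -0.547, 0.447]
ft_force: [-0.1, -0.3, 0.3]
opening: 1.0
```

```bash
python3 - <<'E'
from h import *
o=get_obs();print(o['ee_pos'],o['ft_force'])
a=camera('scene');b=camera('side')
cv2.imwrite('pics/c7.png',np.hstack([cv2.resize(a[130:230,210:310],(400,400),interpolation=2),cv2.resize(b[170:270,170:270],(400,400),interpolation=2)])[:,:,::-1])
E
```

```text
[0.51701    0.05864477 0.0148316 ] [-0.09289251 -0.28197409  0.32680762]
```

View pics/c7.png

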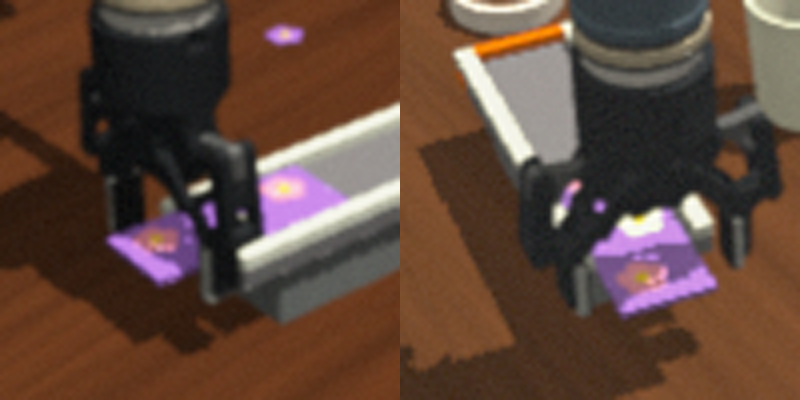

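Emit:
servo_tool(
  increments=[
    [0,0,0,0],
    [0,0,0,0],
    [0,0,0,0],
    [0,0,0,0],
    [0,0,0,0],
    [0,0,0,0],
  ],
  jaw=0,
  grip_force=40,
)

```text
clock: 21.55
ee_pos: [0.5187, 0.0583, 0.0172]
ee_rot: [0.447, -0.547, 0.548, -0.448]
ft_force: [-1.2, 0.5, 5.9]
opening: 0.642
```

Emit:
servo_tool(
  increments=[
    [0,-0.006,0,0],
    [0,-0.008,0,0],
    [0,-0.01,0,0],
    [0,-0.015,0,0],
    [0,-0.02,0,0],
    [0,-0.02,0,0],
    [0,0,0,0],
    [0,0,0,0],
  ],
)

```text
clock: 22.55
ee_pos: [0.5178, 0.0584, 0.0952]
ee_rot: [-0.447, 0.548, -0.548, 0.447]
ft_force: [-0.3, -0.6, -0.0]
opening: 0.644
```

```bash
python3 - <<'E'
from h import *
np.set_printoptions(precision=4,suppress=True)
o=get_obs();print(o['clock'],o['ee_pos'],o['ft_force'],o['opening'])
a=snap('wrist','w8');b=snap('side','s8');camera('scene')
for n in('side','scene'):
  for q in('stand',):
    for r in cut_out(n,q)[:1]:
      c=max(cv2.findContours(r['pixels'].astype(np.uint8),0,1)[0],key=cv2.contourArea).reshape(-1,2);print(n,cv2.boundingRect(c))
cv2.imwrite('pics/c8.png',np.hstack([a[:,130:430],cv2.resize(b[160:260,170:270],(420,420),interpolation=2)])[:,:,::-1])
E
```

```text
22.55 [0.5178 0.0584 0.0952] [-0.2613 -0.5589 -0.0465] 0.6442497989091771
side (286, 304, 29, 64)
scene (120, 244, 68, 40)
```

View pics/c8.png

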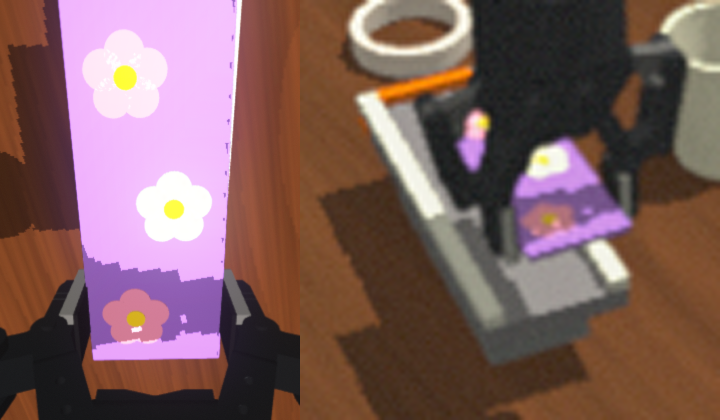

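```bash
cat > fit.py <<'E'
from h import *
from scipy.optimize import minimize
np.set_printoptions(precision=4,suppress=True)
def box(l,w,z0,z1): return np.array([[a*l/2,b*w/2,z] for a in(-1,1) for b in(-1,1) for z in(z0,z1)])
def sil(n,pose,boxes):
    x,y,t,*dz=pose;Rz=R.from_euler('z',t).as_matrix();m=np.zeros((420*4,560*4),np.uint8)
    for B in boxes:
        h=cv2.convexHull(((proj(n,B@Rz.T+[x,y,0])+.5)*4).astype(np.float32)).astype(np.int32);cv2.fillConvexPoly(m,h,1)
    return m
def fit(masks,p0,boxes):
    M={n:cv2.resize(m.astype(np.uint8),None,fx=4,fy=4,interpolation=0) for n,m in masks.items()}
    def cost(p):
        s=0
        for n,m in M.items():
            k=sil(n,p,boxes);s-= (k&m).sum()/(k|m).sum()
        return s
    p0=np.array(p0);sx=np.vstack([p0]+[p0+d for d in np.diag([.008,.008,.1])])
    r=minimize(cost,p0,method='Nelder-Mead',options=dict(initial_simplex=sx,maxiter=120,xatol=1e-4,fatol=1e-4));return r.x,r.fun
E
python3 - <<'E'
from fit import *
M={}
for n in('scene','side'):
    camera(n);r=cut_out(n,'stand')[0];M[n]=r['pixels'];print(n,r['p'],r['pixels'].sum())
S=[box(.1,.026,0,.045),box(.13,.034,0,.006)]
for k in('scene','side'): print(k,fit({k:M[k]},[.492,-.212,1.38],S))
print(fit(M,[.492,-.212,1.38],S))
camera('wrist');o=get_obs();p=np.array(o['ee_pos']);r=cut_out('wrist','panel')[0]
c=max(cv2.findContours(r['pixels'].astype(np.uint8),0,1)[0],key=cv2.contourArea).reshape(-1,2)
T=R.from_quat(o['ee_rot']).as_matrix()
for dz in(.042,.048):
  w=ray('wrist',c,p[2]+dz)-p; q=w@T   # tool x,y,z
  print(dz,'toolx',q[:,0].min(),q[:,0].max())
  for lo in(-.05,-.03,.0,.02):
    s=q[abs(q[:,0]-lo)<.003,2];print('  at',lo,s.min(),s.max(),(s.min()+s.max())/2)
print(p,T[:,0])
E
```

```text
scene 0.63 1651
side 0.75 1159
scene (array([ 0.4936, -0.2111,  1.0506]), np.float64(-0.964100666173205))
side (array([ 0.4896, -0.2109,  1.0609]), np.float64(-0.9632868053726626))
(array([ 0.4905, -0.2101,  1.0562]), np.float64(-1.8694474592419839))
0.042 toolx -0.11430844635954286 0.02983904922493572
  at -0.05 -0.030067279470715264 0.028149680563684654 -0.0009587994535153049
  at -0.03 -0.029088144413262643 0.028351859160383745 -0.00036814262643944905
  at 0.0 -0.02863128489016301 0.028820897175746044 9.480614279151756e-05
  at 0.02 -0.028121300640594874 0.0295738016546335 0.0007262505070193132
0.048 toolx -0.112900772783107 0.024326764119803466
  at -0.05 -0.028618299767898755 0.026885887482264673 -0.0008662061428170408
  at -0.03 -0.02768616916316851 0.02720157955918515 -0.0002422948019916802
  at 0.0 -0.027251241682733282 0.027190091426745576 -3.057512799385306e-05
  at 0.02 -0.026961163954093155 0.02840491837082924 0.0007218772083680425
[0.518  0.0584 0.095 ] [-0.1997 -0.9799  0.    ]
```

Emit:
servo_tool(
  increments=[
    [0.02,0,0.001,0],
    [0.035,0,0.0015,0],
    [0.04,0,0.0015,0],
    [0.04,0,0.002,0],
    [0.04,0,0.002,0],
    [0.04,0,0.0015,0],
    [0.04,0,0.0015,0],
    [0.035,0,0.001,0],
    [0.02,0,0.001,0],
    [0,0,0,0],
  ],
)

```text
clock: 24.35
ee_pos: [0.4691, -0.249, 0.0952]
ee_rot: [0.447, -0.548, 0.548, -0.447]
ft_force: [-0.4, 0.6, -0.3]
opening: 0.644
```

Emit:
servo_tool(
  increments=[
    [0,0,0,0.085],
    [0,0,0,0.085],
    [0,0,0,0.085],
    [0,0,0,0.085],
    [0,0,0,0],
    [0,0,0,0],
  ],
)

```text
clock: 25.1
ee_pos: [0.469, -0.2469, 0.0952]
ee_rot: [-0.349, 0.615, -0.615, 0.349]
ft_force: [0.0, 0.5, 0.6]
opening: 0.641
```

```bash
cat > chk.py <<'E'
from fit import *
import sys
o=get_obs();p=np.array(o['ee_pos']);T=R.from_quat(o['ee_rot']).as_matrix()
print(o['clock'],p,T[:,0],T[:,2],o['ft_force'],o['opening'])
dz=.043 if len(sys.argv)<2 else float(sys.argv[1])
B=[box(.14,.056,p[2]+dz,p[2]+dz+.005)]
g=p-.0435*T[:,0]
M={}
for n in('scene','side','wrist'):
    camera(n);r=cut_out(n,'panel')[:1]
    if r: M[n]=r[0]['pixels'];print(n,r[0]['p'],r[0]['pixels'].sum(),fit({n:M[n]},[g[0],g[1],1.06],B))
print('pred',g)
x=ray('wrist',[0,0],.1)
E
python3 chk.py
```

```text
25.1 [ 0.469  -0.2469  0.0952] [-0.513  -0.8584 -0.0003] [ 0.8584 -0.513  -0.0006] [0.0254 0.468  0.6085] 0.640584307625019
scene 0.87 1241 (array([ 0.4932, -0.2086,  1.0466]), np.float64(-0.7528702082117144))
side 0.81 890 (array([ 0.4876, -0.2105,  1.0501]), np.float64(-0.450398400050792))
wrist 0.95 54764 (array([ 0.4919, -0.2077,  1.0521]), np.float64(-0.9831043687740088))
pred [ 0.4913 -0.2096  0.0952]
```

Emit:
servo_tool(
  increments=[
    [0.002,0.01,0,0],
    [0,0.02,0,0],
    [0,0.02,0,0],
    [0,0.015,0,0],
    [0,0.01,0,0],
    [0,0.007,0,0],
    [0,0,0,0],
  ],
)

```text
clock: 26.28
ee_pos: [0.4678, -0.2496, 0.0129]
ee_rot: [-0.348, 0.616, -0.615, 0.348]
ft_force: [0.1, -0.4, -0.5]
opening: 0.643
```

```bash
python3 chk.py; python3 - <<'E'
from h import *
a=camera('scene');b=camera('side')
cv2.imwrite('pics/c9.png',np.hstack([cv2.resize(a[210:290,110:190],(400,400),interpolation=2),cv2.resize(b[285:385,260:360],(400,400),interpolation=2)])[:,:,::-1])
E
```

```text
26.275 [ 0.4678 -0.2496  0.0129] [-0.515  -0.8572 -0.0001] [ 0.8572 -0.515  -0.0005] [ 0.0927 -0.3837 -0.4785] 0.6428043547258443
scene 0.78 1166 (array([ 0.4926, -0.211 ,  1.0455]), np.float64(-0.7361631797476519))
side 0.82 744 (array([ 0.4881, -0.2115,  1.0751]), np.float64(-0.3998504723713723))
wrist 0.66 55120 (array([ 0.4907, -0.2104,  1.0504]), np.float64(-0.9923754888590846))
pred [ 0.4903 -0.2124  0.0129]
```

View pics/c9.png

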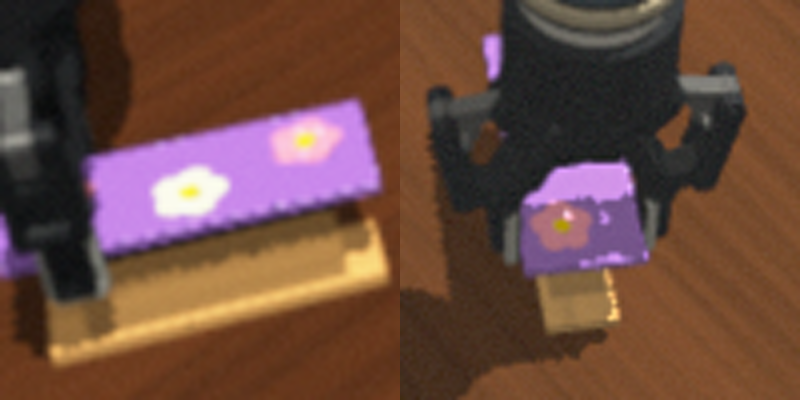

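Emit:
servo_tool(
  increments=[
    [0,0.004,0,0],
    [0,0.003,0,0],
    [0,0,0,0],
  ],
)

```text
clock: 27.05
ee_pos: [0.4677, -0.2495, 0.0058]
ee_rot: [-0.348, 0.616, -0.615, 0.348]
ft_force: [0.8, -0.0, -0.4]
opening: 0.639
```

Emit:
servo_tool(
  increments=[
    [0,0.001,0,0],
    [0,0.001,0,0],
    [0,0,0,0],
  ],
)

```text
clock: 27.42
ee_pos: [0.4679, -0.2497, 0.0042]
ee_rot: [-0.348, 0.615, -0.615, 0.348]
ft_force: [0.7, 0.2, 0.1]
opening: 0.646
```

Emit:
servo_tool(
  increments=[
    [0,0.001,0,0],
    [0,0,0,0],
  ],
)

```text
clock: 27.68
ee_pos: [0.4679, -0.2497, 0.0032]
ee_rot: [-0.348, 0.615, -0.615, 0.348]
ft_force: [-0.6, 0.4, -1.0]
opening: 0.645
```

Emit:
servo_tool(
  increments=[
    [0,0.001,0,0],
    [0,0,0,0],
  ],
)

```text
clock: 27.92
ee_pos: [0.468, -0.2497, 0.0026]
ee_rot: [0.348, -0.615, 0.616, -0.348]
ft_force: [-0.9, 0.2, 4.1]
opening: 0.645
```

Emit:
servo_tool(
  increments=[
    [0,0,0,0],
    [0,0,0,0],
    [0,0,0,0],
    [0,0,0,0],
    [0,0,0,0],
  ],
  jaw=100,
)

```text
clock: 28.55
ee_pos: [0.4679, -0.2497, 0.0021]
ee_rot: [-0.348, 0.615, -0.615, 0.348]
ft_force: [-0.6, -0.2, -0.9]
opening: 0.999
```

Emit:
servo_tool(
  increments=[
    [0,-0.015,0,0],
    [0,-0.02,0,0],
    [0,-0.03,0,0],
    [0,-0.04,0,0],
    [0,-0.05,0,0],
    [0,0,0,0],
    [0,0,0,0],
  ],
)

```text
clock: 29.42
ee_pos: [0.4676, -0.2494, 0.1577]
ee_rot: [0.348, -0.615, 0.616, -0.348]
ft_force: [-0.5, -1.0, -0.1]
opening: 1.0
```

```bash
python3 - <<'E'
from fit import *
o=get_obs();print(o['clock'],o['ee_pos'])
B=[box(.14,.056,.045,.05)];L=[]
M={}
for n in('scene','side','wrist'):
    a=camera(n);L.append(a);r=cut_out(n,'panel')[:1]
    if r: M[n]=r[0]['pixels'];print(n,r[0]['p'],fit({n:M[n]},[.4905,-.2105,1.056],B))
cv2.imwrite('pics/c10.png',np.hstack([cv2.resize(L[0][210:290,110:190],(400,400),interpolation=2),cv2.resize(L[1][285:385,260:360],(400,400),interpolation=2)])[:,:,::-1])
E
```

```text
29.425 [ 0.4676 -0.2494  0.1577]
scene 0.71 (array([ 0.4905, -0.2105,  1.056 ]), np.float64(0.0))
side 0.74 (array([ 0.4884, -0.2109,  1.0457]), np.float64(-0.971580220370868))
wrist 0.97 (array([ 0.4904, -0.2111,  1.0522]), np.float64(-0.9877243341736764))
```

View pics/c10.png

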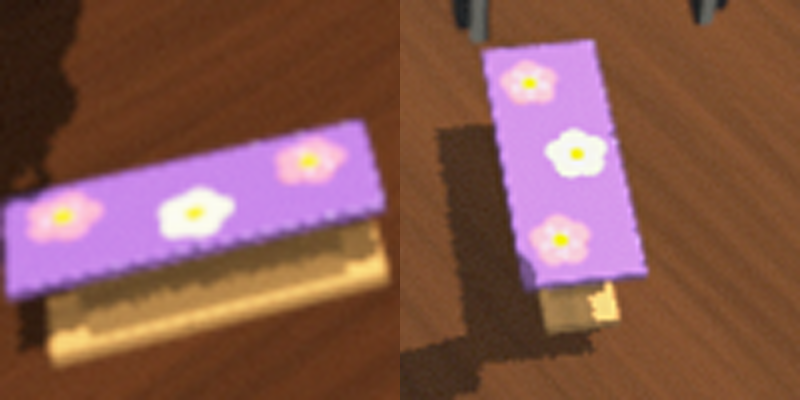

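The panel lies flat and centred on the stand, and the gripper is clear of it. The scene camera's network picked out something else this time, but the side and wrist cameras agree.

```bash
python3 -c "
from station import *
print(finish_job())"
```

```text
the job is handed in; nothing more can be done
None
```

The panel is on the gluing stand and I handed the job in at about 29.5 s. I pushed it out until about 50 mm overhung, gripped the overhang by its long sides and carried it over. I lowered it until it touched (about 4 N), then let go and backed off.

**Final check:** the wrist camera put the panel at (0.490, -0.211) m, yaw 1.052 rad. I had measured the stand at (0.4905, -0.210) m, yaw 1.056 rad, so the two agree to about 1 mm and 0.004 rad. The side camera agreed within about 2 mm and 0.01 rad. The last picture shows the panel flat on the stand, with the gripper clear of it.

**What failed or disagreed:**
- **First pushes:** the first two passes slid over the panel without moving it. The closed fingertips turned out to end about 24 mm short of the reported tool point. I found this by touching the bed floor and set the later heights from it.
- **Scene camera:** on the final check its network reported something else, so that fit was not usable. Its picture looked right.
- **Other objects:** I did not re-measure the punches, cup and tape at the end. I didn't steer the arm near them, and I saw no sign of contact.

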